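# Open the push-and-turn safety cap of a lab jug

### The job

Open the square white jug that stands in the steel tray: push its safety cap down against the spring, and while it is down turn it anticlockwise (seen from above) about a fifth of a turn until it comes free. Then lift the cap straight up and finish while holding it in the gripper, level and still, some 8 cm clear above the jug's mouth and straight over it so that drips fall back in. Keep off the round bottle, which has the same kind of cap, and leave everything else on the bench where it is.

Things in the scene. Friction and masses are not known exactly. Their poses are not given: they have to be found in the camera images.
- jug: Square white plastic jug with a loop handle, 110 x 90 mm and 121 mm high to its shoulder, fixed in a low steel tray (126 x 106 mm, 24 mm high) so that it can neither turn, slide nor lift. Origin: centre of the underside, on the bench; z up; the neck is on this z axis; the loop handle stands out to +x (as far as 97 mm from the axis, below 116 mm).
- jug_mouth (a point): Centre of the neck's rim, 165 mm above the bench, under the cap. Two lugs lock the cap: it can neither lift nor turn (5 degrees of play) until pushed down 4 mm or more; it bottoms on the rim after 8 mm. Kept down it turns anticlockwise from above (positive about z); past 40 degrees it is free to be lifted; 70 degrees is a good angle; a stop ends the turn at about 100.
- spring (a joint): White sprung ring in the jug's mouth that pushes the cap up: about 0 with the cap locked, negative as the cap is pushed down (m; -0.008 at the bottom). It begins to yield at about 5 N and takes about 11 N at the bottom. Once the cap is free it raises it by 2.5 mm and no more.
- cap_mid (a point): Half-way up the jug's grey safety cap, on its axis. The cap is a ribbed round skirt, 64 mm diameter, 26 mm high, with a flat top and across it an upright grip bar; 51 mm high in all, so the skirt's lower edge is 25.5 mm below this point and the flat top 0.5 mm above. x along the bar, y across it, z up. 45 to 85 g. Locked, this point is 178.5 mm above the bench and x is parallel to the jug's x.
- cap_bar (a point): Centre of the cap's grip bar, 13 mm above the cap's flat top: 50 mm long (cap x), 18 mm thick (cap y, the direction to pinch), 25 mm high. The flat top reaches 22 mm beyond each side of the bar, so fingertips may push on it.
- round_bottle: Bystander: round white bottle of 82 mm diameter, with a cap of the same look, 201 mm high in all; loose, 0.8 kg. Origin: centre of its underside.
- dishes: Bystander: stack of three clear dishes, 61 mm diameter, 45 mm high. Origin: centre of its underside.
- vial: Bystander: small amber vial, 26 mm diameter, 55 mm high. Origin: centre of its underside.
- cup: Bystander: clear plastic cup, 72 mm across the rim, 85 mm high. Origin: centre of its underside.
- spatula: Bystander: steel spatula 160 mm long, lying flat.
- wash_bottle: Bystander: clear bottle with a blue cap, 64 mm diameter, 170 mm high. Origin: centre of its underside.
- beaker: Bystander: glass beaker, 72 mm across, 90 mm high. Origin: centre of its underside.
Not all that is in view belongs to the job. What is shaped like the jug but brown or orange is not meant.

How it is judged:
By the outcome, as a careful person would: the job done as asked, in the order asked, and still so for the second after the job is handed in, while the arm keeps its last pose, push and grip.
It also fails if it takes over 32 s, if anything falls off the work surface, if the arm or the gripper's body presses on something with over 40 N, if the wrist force passes 120 N, or if a joint passes its speed limit or range.

### The arm

A 6-joint arm with a two-finger parallel gripper is mounted at the origin on the work surface. World frame = base frame: x ahead of the robot, y to its left, z up, the work surface at z = 0. Lengths are in m, angles in rad, forces in N, time in s.
With the tool pointing down it reaches from about 0.3 to 0.85 m from the base axis. Payload 5.4 kg.
Tool frame: the origin (TCP) lies between the finger pads; the fingertips stand 17 mm ahead of it and the grasp point (between the pads) lies 2 mm behind it; z points along the fingers, y is the line along which they close (so a half turn about z gives the same grasp; the last joint's range is limited). The gripper opens to 85 mm and grips with 20 to 120 N. Pads are 22 mm wide; open, the fingers measure 114 mm over their backs; the gripper's body (76 mm by 85 mm) begins 54 mm behind the grasp point. The pads swing forward as they close: fully open they stand 13 mm farther back than shut.
Start: joints at [-1.352, 0.158, 1.597, -0, 1.386, -0.21], TCP at [0.239, -0.523, 0.248] pointing down, gripper open.
Joint ranges: [-2.91, 2.91], [-0.94, 2.29], [0.18, 2.7], [-1.29, 4.43], [0.17, 2.64], [-3, 3]. Speed limits (rad/s): [2.57, 2.57, 3.14, 3.14, 3.14, 3.14].

### API

Orientations are given as a rotation vector (axis times angle).
In Python, from bench import arm gives the robot as it stands.
- The arm moves only by the tool arm_command, never from a script. Its arguments are lists of equal length, an entry for each row: "slide": the shift along the tool's x, y, z in m, a list of three; "rotation": the turn, a rotation vector about the tool's x, y, z in degrees, a list of three; "hand": the gripper command: -1 is shut, 1 is fully open, values between are in proportion. A call has 1 to 20 rows; each row shifts and turns the commanded pose from where the row before left it, along the tool's axes as they then stand; what a row does not reach is not made up. A row lasts 1/12 s, in which the tool goes at most 41.7 mm and 7.16 degrees, less where a joint would pass 70% of its speed; a pose out of reach is approached as far as the arm can. A call is refused whole if a number of a shift passes 0.0417 or a number of a turn 7.16, either way. A call with a gripper value outside its range is refused whole. The fingers move at their own pace and stop on an object; the grip force is fixed at half the most. Time passes only in rows, so rows that do not move let the fingers close. It gives the time, the measured TCP pose, the force, the opening and the grip force at its end, in the units of the state.
- arm.observe(): the state, without advancing time (a new reading comes with each control period).
- arm.read_camera(name): name is "side" or "top"; returns the picture (420x560x3 uint8, red, green, blue); there is no depth.
- arm.calibration(name): a dict with "mtx" (3x3 intrinsics, pixels), "D" ([k1, k2, p1, p2, k3] as OpenCV has them; the pictures are not rectified), "origin" and "rotation" of the camera in the world. Camera axes: x right, y up, looking along -z (the intrinsics and any distortion apply to the point x, -y, -z); pixel columns grow to the right and rows downward; lengths in m; the calibration is good to about 2 mm. A picture is of the moment at which its call begins. calibration takes no time and is no camera call.
- arm.finish_job(): hands the job in; it is judged then, once.
The state is a dict: "time": time; "qpos": joint angles; "qd": joint speeds; "joint_efforts": joint torques, N m; "eef_pos": TCP position; "tool_rot": TCP orientation; "contact_force": force on the tool from outside, world axes, zero at the start; "torque": the same for the moment, N m; "width": finger opening in m; "grip_force": force on a finger pad.
Only numpy, scipy, OpenCV 4.12 (cv2) and the standard library are available. Lean on these libraries where they do the work, as an engineer would, in place of code of your own. Each camera call takes 0.05 s, during which the arm holds its last target. There are 200 camera calls.

## Working session

There is one attempt and no reset: what is moved stays moved. The work goes in short steps, Python scripts to look and compute and a tool call to move; the robot and the scene stay as the last step left them, time stands still between calls to the robot, and variables do not carry over. Pictures are saved under pics/ and viewed, at most 10 in all, crops included, and the job is handed in when it is done.

Besides the shell and the picture viewer there is one more tool, called after "Emit:" as a command line: name --argument value ..., lists and objects as JSON in quotes. arm_command: Moves the arm, as the interface text tells. Its arguments: {"type":"object","properties":{"slide":{"type":"array","items":{"type":"array","items":{"type":"number"}}},"rotation":{"type":"array","items":{"type":"array","items":{"type":"number"}}},"hand":{"type":"array","items":{"type":"number"}}},"required":["slide","rotation","hand"]}

```bash
mkdir -p pics
cat > h.py <<'E'
import numpy as np, cv2
from bench import arm
def snap(n,f,box=None,s=1):
    im=arm.read_camera(n); np.save('last_'+n,im)
    if box: im=im[box[1]:box[3],box[0]:box[2]]
    im=cv2.resize(np.ascontiguousarray(im),None,fx=s,fy=s,interpolation=cv2.INTER_CUBIC)
    cv2.imwrite('pics/'+f,im[:,:,::-1])
def cal(n):
    c=arm.calibration(n); R=np.array(c['rotation'],float)
    if R.shape!=(3,3): R=cv2.Rodrigues(R)[0]
    return np.array(c['mtx'],float),np.array(c['D'],float),np.array(c['origin'],float),R
def ray(n,uv):
    K,D,o,R=cal(n); p=cv2.undistortPoints(np.array([[uv]],float),K,D)[0,0]
    return o,R@np.array([p[0],-p[1],-1])
def at_z(n,uv,z):
    o,d=ray(n,uv); return o+d*(z-o[2])/d[2]
def proj(n,P):
    K,D,o,R=cal(n); q=(np.atleast_2d(P)-o)@R*[1,-1,-1]
    return cv2.projectPoints(q,np.zeros(3),np.zeros(3),K,D)[0][:,0]
E
python3 - <<'E'
from h import *
snap('top','t1.png');snap('side','s1.png')
print(cal('top'),cal('side'),arm.observe())
E
```

```text
(array([[463.16456424,   0.        , 282.22644258],
       [  0.        , 463.16456424, 218.79159352],
       [  0.        ,   0.        ,   1.        ]]), array([-0.10623078,  0.        ,  0.        ,  0.        ,  0.        ]), array([0.40322661, 0.00859262, 1.26697351]), array([[ 0.00324112,  0.99862506, -0.05232093],
       [-0.99983706,  0.0041653 ,  0.01756412],
       [ 0.01775791,  0.05225547,  0.99847585]])) (array([[383.20192998,   0.        , 275.29385992],
       [  0.        , 383.20192998, 217.86849841],
       [  0.        ,   0.        ,   1.        ]]), array([0.03571734, 0.        , 0.        , 0.        , 0.        ]), array([0.3470927 , 0.76926423, 0.66062784]), array([[-0.9884969 ,  0.08119645, -0.12759706],
       [-0.15123651, -0.53726004,  0.82974645],
       [-0.00118034,  0.83949913,  0.54335975]])) {'time': 0.1, 'qpos': array([-1.35207371e+00,  1.58952520e-01,  1.59812140e+00,  6.61359455e-06,
        1.38622066e+00, -2.10107853e-01]), 'qd': array([ 3.85379419e-05, -3.17532056e-03, -3.13777094e-03,  3.28742344e-04,
        4.47678209e-04,  9.87671517e-04]), 'joint_efforts': array([ 1.44542515e-03, -3.96993327e+01, -3.32335711e+01, -1.43041448e-04,
        4.22915211e-03,  1.40462635e-05]), 'eef_pos': array([ 0.23895197, -0.52242451,  0.24742661]), 'tool_rot': array([-3.06799072e+00, -6.68091804e-01,  1.30408480e-06]), 'contact_force': array([ 0.06327711, -0.07068643,  0.55516176]), 'torque': array([ 0.02619713,  0.00312096, -0.00583196]), 'grip_force': 0.0, 'width': 0.08563888121403487}
```

View pics/t1.png

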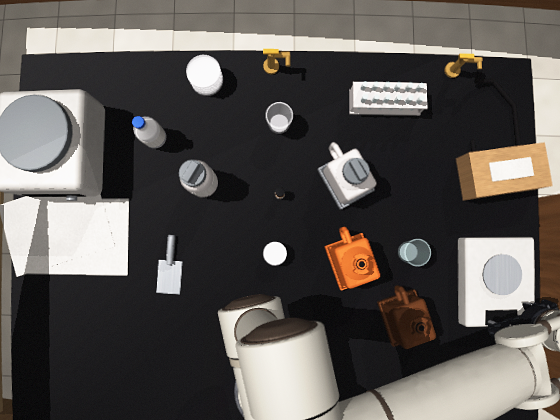

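View pics/s1.png

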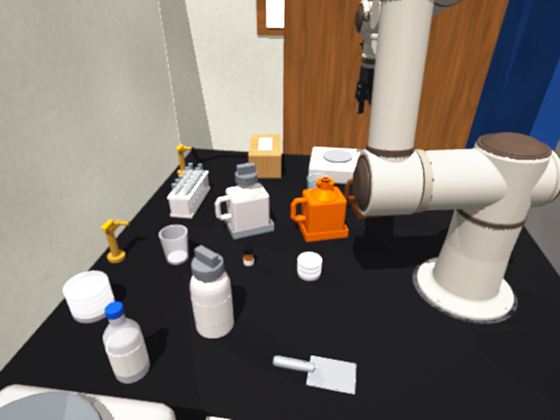

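The top view shows the white jug at about (347,178) with its grey cap at (357,172). The orange jug is at (353,260) and the brown one at (408,318). The round bottle, with the same kind of cap, is at (198,178). The white square body with a loop handle in a tray fits the description, so I'll confirm it in one enlarged crop.

Run:
```python
from h import *
t=np.load('last_top.npy')[130:220,310:390]; s=np.load('last_side.npy')[155:245,205:285]
f=lambda a:cv2.resize(np.ascontiguousarray(a[:,:,::-1]),None,fx=5,fy=5,interpolation=cv2.INTER_CUBIC)
cv2.imwrite('pics/c1.png',np.hstack([f(t),f(s)]))
```

```text
(no output)
```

View pics/c1.png

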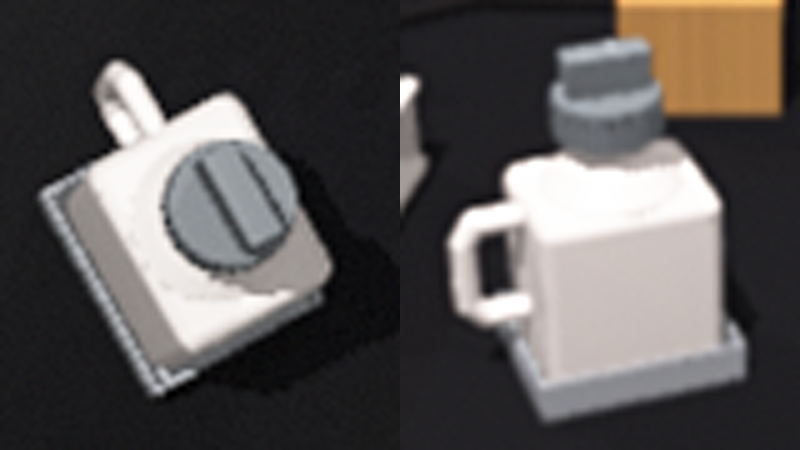

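The crop confirms it: a white square jug in a steel tray, grey cap with a bar, bar parallel to the handle direction. Next I'll fit x, y and yaw.

Run:
```python
from h import *
from scipy.optimize import least_squares
T=lambda x,y:(x/5+310-.4,y/5+130-.4)
S=lambda x,y:((x-400)/5+205-.4,y/5+155-.4)
b=at_z('top',T(245,197),.2045); d=at_z('top',T(162,405),0)
print('bar',b)
print('cap',at_z('top',T(231,206),.175))
for n,p in (('L',(42,192)),('B',(157,395)),('R',(323,300))): print(n,at_z('top',T(*p),.024 if 1 else 0))
A=at_z('top',T(221,154),.2045);B=at_z('top',T(268,240),.2045);print('bar len',np.linalg.norm(A-B),'yaw',np.degrees(np.arctan2(*(A-B)[1::-1])))
print('side bar', at_z('side',S(604,50),.2045), at_z('side',S(604,125),.160))
print('side tray', at_z('side',S(548,420),0),at_z('side',S(745,375),0))
```

```text
bar [ 0.57566648 -0.18747057  0.2045    ]
cap [ 0.57604409 -0.18612217  0.175     ]
L [ 0.60671128 -0.10986646  0.024     ]
B [ 0.49659436 -0.17199748  0.024     ]
R [ 0.54888208 -0.2631261   0.024     ]
bar len 0.04567656270245586 yaw 28.362896600150293
side bar [ 0.57791439 -0.18492346  0.2045    ] [ 0.57891772 -0.1803681   0.16      ]
side tray [ 0.60427952 -0.11117868  0.        ] [ 0.49740965 -0.17413658  0.        ]
```

Tray corners give 126 x 105 mm, matching the given size. Centre is about (0.577, -0.1865) and yaw about 29.5°, and the bar agrees. I'll raise the tool, turn -4.9° about its z and go above the cap.

Emit:
arm_command --slide '[[0,0,-0.025],[0,0,-0.025],[0.0287,-0.0079,0],[0.0287,-0.0079,0],[0.0287,-0.0079,0],[0.0287,-0.0079,0],[0.0287,-0.0079,0],[0.0287,-0.0079,0],[0.0287,-0.0079,0],[0.0287,-0.0079,0],[0.0287,-0.0079,0],[0.0287,-0.0079,0],[0.0287,-0.0079,0],[0.0287,-0.0079,0],[0.0287,-0.0079,0],[0.0287,-0.0079,0],[0.0287,-0.0079,0],[0.0287,-0.0079,0],[0,0,0],[0,0,0]]' --rotation '[[0,0,-4.9],[0,0,0],[0,0,0],[0,0,0],[0,0,0],[0,0,0],[0,0,0],[0,0,0],[0,0,0],[0,0,0],[0,0,0],[0,0,0],[0,0,0],[0,0,0],[0,0,0],[0,0,0],[0,0,0],[0,0,0],[0,0,0],[0,0,0]]' --hand '[1,1,1,1,1,1,1,1,1,1,1,1,1,1,1,1,1,1,1,1]'

```text
time: 1.77
eef_pos: [0.577, -0.1858, 0.2975]
tool_rot: [-3.037, -0.803, 0.002]
contact_force: [-0.3, 0.1, 0.4]
width: 0.0856
grip_force: 0.0
```

Run:
```python
from h import *
s=arm.observe()
yaw=2*np.degrees(np.arctan2(s['tool_rot'][1],s['tool_rot'][0]))
print(s['time'],s['eef_pos'],s['tool_rot'],yaw,s['qpos'],s['contact_force'])
e=s['eef_pos']; R=cv2.Rodrigues(s['tool_rot'])[0]
print('tip side px',proj('side',[e+R[:,2]*.017]))
snap('side','s2.png',(190,90,310,250),4)
snap('top','t2.png',(290,110,410,230),4)
```

```text
1.7667 [ 0.57698704 -0.18582288  0.29751023] [-3.03650000e+00 -8.02772585e-01  1.91809342e-03] -330.3825506504354 [-5.10535385e-01  2.11653119e-01  1.43943979e+00 -2.98441060e-04
  1.49191150e+00  5.43362663e-01] [-0.30972411  0.05254645  0.44945766]
tip side px [[244.55866817 138.4754073 ]]
```

View pics/s2.png

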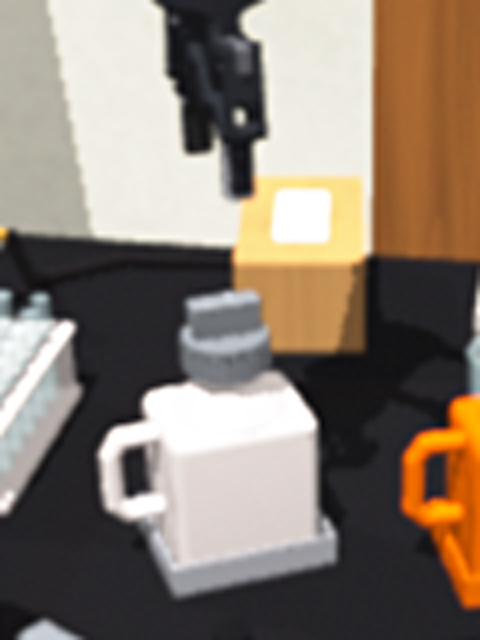

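The gripper hangs over the cap: tips at crop (238,197) and (197,153), their mid-point above the bar at (223,305). Now I'll go down and close on the bar.

Emit:
arm_command --slide '[[0,0,0.02],[0,0,0.02],[0,0,0.02],[0,0,0.02],[0,0,0.014],[0,0,0.005],[0,0,0],[0,0,0],[0,0,0],[0,0,0],[0,0,0],[0,0,0],[0,0,0],[0,0,0],[0,0,0],[0,0,0],[0,0,0],[0,0,0]]' --rotation '[[0,0,0],[0,0,0],[0,0,0],[0,0,0],[0,0,0],[0,0,0],[0,0,0],[0,0,0],[0,0,0],[0,0,0],[0,0,0],[0,0,0],[0,0,0],[0,0,0],[0,0,0],[0,0,0],[0,0,0],[0,0,0]]' --hand '[1,1,1,1,1,1,1,-1,-1,-1,-1,-1,-1,-1,-1,-1,-1,-1]'

```text
time: 3.37
eef_pos: [0.5769, -0.187, 0.1998]
tool_rot: [3.038, 0.799, 0.001]
contact_force: [-1.1, 1.1, 5.3]
width: 0.0168
grip_force: 61.6
```

Run:
```python
from h import *
s=arm.observe()
print({k:np.round(s[k],4) for k in ('time','eef_pos','contact_force','torque','width','grip_force')})
snap('side','s3.png',(205,130,285,210),6)
```

```text
{'time': np.float64(3.3667), 'eef_pos': array([ 0.5769, -0.187 ,  0.1998]), 'contact_force': array([-1.0987,  1.0957,  5.3441]), 'torque': array([0.182 , 0.2057, 0.0167]), 'width': np.float64(0.0168), 'grip_force': np.float64(61.6053)}
```

View pics/s3.png

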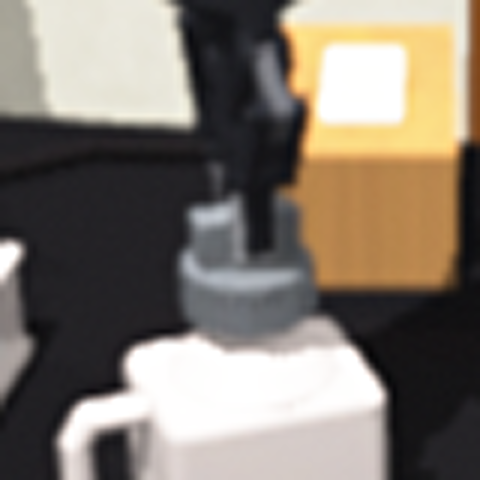

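The bar is pinched (16.8 mm opening, 62 N) and the tips stand just above the flat top at crop (255,255). Next I push down 7 mm.

Emit:
arm_command --slide '[[0,0,0.0015],[0,0,0.0015],[0,0,0.0015],[0,0,0.0015],[0,0,0.001],[0,0,0],[0,0,0]]' --rotation '[[0,0,0],[0,0,0],[0,0,0],[0,0,0],[0,0,0],[0,0,0],[0,0,0]]' --hand '[-1,-1,-1,-1,-1,-1,-1]'

```text
time: 4.0
eef_pos: [0.5769, -0.1871, 0.1936]
tool_rot: [3.038, 0.799, 0.001]
contact_force: [-2.5, 1.9, 9.0]
width: 0.0172
grip_force: 62.3
```

Emit:
arm_command --slide '[[0,0,0.0015],[0,0,0],[0,0,0],[0,0,0],[0,0,0],[0,0,0],[0,0,0],[0,0,0]]' --rotation '[[0,0,0],[0,0,0],[0,0,-4],[0,0,-4],[0,0,-4],[0,0,-4],[0,0,-4],[0,0,0]]' --hand '[-1,-1,-1,-1,-1,-1,-1,-1]'

```text
time: 4.67
eef_pos: [0.5781, -0.1877, 0.1931]
tool_rot: [2.848, 1.317, 0.005]
contact_force: [-0.4, 0.5, 10.0]
width: 0.0165
grip_force: 62.4
```

Run:
```python
from h import *
s=arm.observe()
print({k:np.round(s[k],4) for k in ('time','eef_pos','tool_rot','contact_force','torque','width','grip_force')})
snap('top','t3.png',(300,110,410,220),5)
```

```text
{'time': np.float64(4.6667), 'eef_pos': array([ 0.5781, -0.1877,  0.1931]), 'tool_rot': array([2.8481, 1.317 , 0.0047]), 'contact_force': array([-0.4167,  0.4856,  9.9854]), 'torque': array([0.0732, 0.0349, 0.0512]), 'width': np.float64(0.0165), 'grip_force': np.float64(62.3988)}
```

Emit:
arm_command --slide '[[0,0,0],[0,0,0],[0,0,0],[0,0,0],[0,0,0],[0,0,0],[0,0,0],[0,0,0],[0,0,0],[0,0,0],[0,0,0],[0,0,0]]' --rotation '[[0,0,-5],[0,0,-5],[0,0,-5],[0,0,-5],[0,0,-5],[0,0,-5],[0,0,-5],[0,0,-5],[0,0,-5],[0,0,-5],[0,0,0],[0,0,0]]' --hand '[-1,-1,-1,-1,-1,-1,-1,-1,-1,-1,-1,-1]'

```text
time: 5.72
eef_pos: [0.5783, -0.1878, 0.1932]
tool_rot: [2.027, 2.393, 0.002]
contact_force: [0.2, 0.2, 9.7]
width: 0.0165
grip_force: 62.4
```

Run:
```python
from h import *
s=arm.observe()
print({k:np.round(s[k],4) for k in ('time','eef_pos','tool_rot','contact_force','torque','width','grip_force')})
print(2*np.degrees(np.arctan2(s['tool_rot'][1],s['tool_rot'][0])))
snap('side','s4.png',(205,130,285,210),6)
```

```text
{'time': np.float64(5.7167), 'eef_pos': array([ 0.5783, -0.1878,  0.1932]), 'tool_rot': array([2.0267e+00, 2.3935e+00, 2.1000e-03]), 'contact_force': array([0.166 , 0.1699, 9.7198]), 'torque': array([ 0.114 , -0.0339,  0.0465]), 'width': np.float64(0.0165), 'grip_force': np.float64(62.3822)}
99.48689791265609
```

View pics/s4.png

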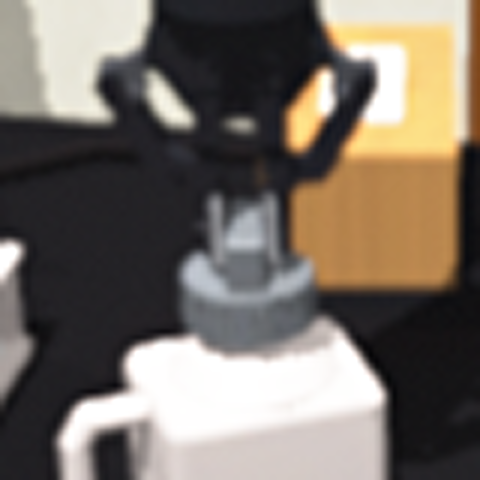

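The bar has turned about 70° with the hand: its end now faces the camera at crop (245,265). I'll lift straight up, gently first.

Emit:
arm_command --slide '[[0,0,-0.003],[0,0,-0.004],[0,0,-0.006],[0,0,-0.008],[0,0,-0.01],[0,0,-0.01],[0,0,-0.01],[0,0,-0.01],[0,0,-0.01],[0,0,-0.01],[0,0,-0.008],[0,0,-0.005],[0,0,-0.003],[0,0,0],[0,0,0],[0,0,0],[0,0,0],[0,0,0]]' --rotation '[[0,0,0],[0,0,0],[0,0,0],[0,0,0],[0,0,0],[0,0,0],[0,0,0],[0,0,0],[0,0,0],[0,0,0],[0,0,0],[0,0,0],[0,0,0],[0,0,0],[0,0,0],[0,0,0],[0,0,0],[0,0,0]]' --hand '[-1,-1,-1,-1,-1,-1,-1,-1,-1,-1,-1,-1,-1,-1,-1,-1,-1,-1]'

```text
time: 7.27
eef_pos: [0.5765, -0.1869, 0.2872]
tool_rot: [-2.03, -2.396, 0.0]
contact_force: [-0.4, 0.2, 0.1]
width: 0.0167
grip_force: 61.1
```

Run:
```python
from h import *
s=arm.observe()
print({k:np.round(s[k],4) for k in ('time','eef_pos','tool_rot','contact_force','torque','width','grip_force','qd')})
c=np.array([.5775,-.187,0])
print('mouth, skirt edge, mid, px', proj('side',[c+[0,0,.165],c+[0,0,.245],c+[0,0,.2705]]))
snap('side','s5.png',(190,100,310,250),4)
```

```text
{'time': np.float64(7.2667), 'eef_pos': array([ 0.5765, -0.1869,  0.2872]), 'tool_rot': array([-2.0299e+00, -2.3964e+00,  3.0000e-04]), 'contact_force': array([-0.4326,  0.2224,  0.102 ]), 'torque': array([-0.0318,  0.0039,  0.0043]), 'width': np.float64(0.0167), 'grip_force': np.float64(61.123), 'qd': array([-0.0019, -0.0016, -0.0031,  0.    ,  0.0001, -0.001 ])}
mouth, skirt edge, mid, px [[246.31227231 177.00571835]
 [245.05511514 150.70871823]
 [244.62949734 141.84816659]]
```

View pics/s5.png

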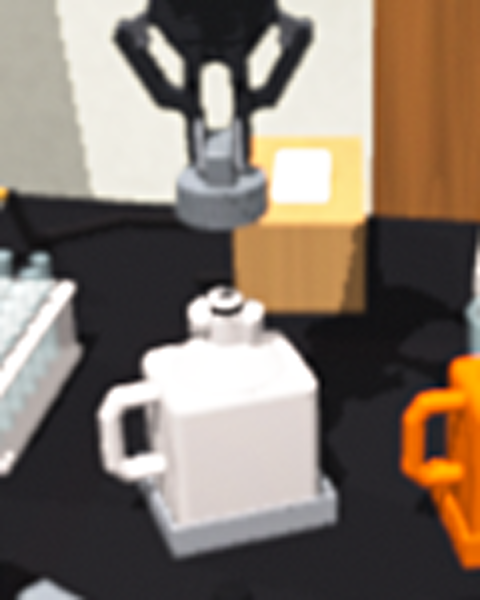

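The cap is off and held level at crop (222,200), with the open mouth below it at (226,300). A small trim: 4 mm up and about 1.7 mm back onto the neck axis.

Emit:
arm_command --slide '[[-0.001,0.0014,-0.004],[0,0,0],[0,0,0],[0,0,0],[0,0,0],[0,0,0],[0,0,0],[0,0,0],[0,0,0],[0,0,0]]' --rotation '[[0,0,0],[0,0,0],[0,0,0],[0,0,0],[0,0,0],[0,0,0],[0,0,0],[0,0,0],[0,0,0],[0,0,0]]' --hand '[-1,-1,-1,-1,-1,-1,-1,-1,-1,-1]'

```text
time: 8.15
eef_pos: [0.5782, -0.1878, 0.2918]
tool_rot: [-2.031, -2.397, 0.0]
contact_force: [-0.3, -0.0, -0.5]
width: 0.0167
grip_force: 61.1
```

Run:
```python
from h import *
s=arm.observe(); print(s['eef_pos'],s['grip_force'],s['width'],abs(s['qd']).max())
print(arm.finish_job())
```

```text
[ 0.57819366 -0.18776279  0.29178869] 61.12441062927246 0.016697577654207534 0.0018221152834703705
the job is handed in; nothing more can be done
None
```

The jug is open and the job is handed in at about 8 s: I pushed the cap down, turned it about 70° anticlockwise and lifted it off. The gripper holds it level and still, roughly 8 cm clear above the mouth and straight over it; I never reached near the round bottle or the other things.

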